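# Turn the sample carousel to bring the orange-lidded box to the front

### The job

Turn the carousel by pushing its rim pegs sideways, gently and with the fingertips, until the orange-lidded sample box stands at the front, its middle in line with the red pointer at the foot of the stand (either way round will do). Do not touch, lift or shift the sample boxes themselves, do not grip the pegs, and leave everything else on the counter where it is. Finish with the carousel at rest and the arm clear of it.

Things in the scene. Friction and masses are not known exactly. Their poses are not given: they have to be found in the camera images.
- stand: fixed round black foot of the carousel (200 mm across) with a flat red arrow, at most 6 mm high, lying on the counter along its -x axis from under the disc out to 207 mm from the centre: the FRONT is the stand's -x direction. Origin at the foot's centre on the counter; z up. It may be turned up to 0.35 rad, so the front is only roughly towards the robot
- pointer (a point): the tip of the arrow head of the red pointer, 167 mm from the carousel's axis, just outside the disc's edge; the arrow points at the carousel's axis
- carousel: aluminium turntable disc, 320 mm across, 11 mm thick, turning either way about its vertical centre line with no stop within a full turn; 1 to 2 N at a peg turns it, and it stops almost at once when let go. Origin on the axis at its underside, 18 mm above the counter; z up, x and y turn with it. Its rubber mat's top is 14 mm above the origin; 14 mm tall dividers part it into four places, one box in each
- peg (a point): centre of the top of one of the eight like blue upright pegs on the disc's rim, 72 mm above the counter; pegs are 14 mm in diameter, 43 mm tall above the bare rim, 150 mm from the axis, evenly spaced, at 22.5 (this one), 67.5, 112.5 ... degrees from the carousel's x axis
- orange_box: the marked sample box: orange lid with a white label; 62 x 62 mm clear box, 50 mm tall in all, with a 66 mm square lid (8 mm thick) on top. It stands loose on the carousel's mat about 74 mm from the axis, in any of the four places. Origin at the centre of its underside
- white_box_1: sample box with a white lid, loose on the carousel about 74 mm from the axis; 62 x 62 mm clear box, 50 mm tall in all, with a 66 mm square lid (8 mm thick) on top. Origin at the centre of its underside
- white_box_2: another sample box with a white lid, loose on the carousel about 74 mm from the axis; 62 x 62 mm clear box, 50 mm tall in all, with a 66 mm square lid (8 mm thick) on top. Origin at the centre of its underside
- green_box: sample box with a green lid, loose on the carousel about 74 mm from the axis; 62 x 62 mm clear box, 50 mm tall in all, with a 66 mm square lid (8 mm thick) on top. Origin at the centre of its underside
- tray_box_1: bystander: white-lidded sample box in the steel tray at the robot's left; 62 x 62 mm clear box, 50 mm tall in all, with a 66 mm square lid (8 mm thick) on top
- tray_box_2: bystander: blue-lidded sample box in the steel tray at the robot's left; 62 x 62 mm clear box, 50 mm tall in all, with a 66 mm square lid (8 mm thick) on top
- sanitiser: bystander: white bottle 60 mm across, 150 mm tall, with a blue cap, right of the carousel; origin under its centre
- label_roll: bystander: paper label roll 68 mm across, 36 mm tall, right of the carousel; origin under its centre
- thermometer: bystander: yellow probe thermometer lying flat, body 95 x 34 x 16 mm with a 90 mm thin probe along its x axis, right of the carousel; origin under the centre of the yellow body
Things that resemble listed ones, but are neither listed nor needed, are in the scene too. What is shaped like the white_box_2 but pink is not meant. Leave any black look-alike of the orange_box alone.

How it is judged (in metres and radians):
At the end, for the whole second after the job is handed in: The orange-lidded box is on the pointer's side of the carousel with its middle within 14 mm of the pointer's line (about 11 degrees), the carousel is at rest, and all four sample boxes stand flat and upright in their places on the mat (58 to 90 mm from the axis) (y of orange_box in the frame of stand between -0.014 and 0.014 m and x of orange_box in the frame of stand between -0.1 and -0.05 m and angular speed of carousel below 0.05 rad/s and height (world z) of orange_box between 0.027 and 0.037 m and angle between each of orange_box, white_box_1, white_box_2, green_box's own z axis and vertical below 0.1 rad and horizontal distance between orange_box and carousel between 0.058 and 0.09 m and linear speed of each of orange_box, white_box_1, white_box_2, green_box below 0.02 m/s and height (world z) of white_box_1 between 0.027 and 0.037 m and horizontal distance between white_box_1 and carousel between 0.058 and 0.09 m and height (world z) of white_box_2 between 0.027 and 0.037 m and horizontal distance between white_box_2 and carousel between 0.058 and 0.09 m and height (world z) of green_box between 0.027 and 0.037 m and horizontal distance between green_box and carousel between 0.058 and 0.09 m); the robot touches nothing.
It fails at once if the robot touches a sample box on the carousel (more than 1 N) (contact force between any of the fingers, the arm and orange_box above 1 N or contact force between any of the fingers, the arm and white_box_1 above 1 N or contact force between any of the fingers, the arm and white_box_2 above 1 N or contact force between any of the fingers, the arm and green_box above 1 N).
It fails at once if a sample box is lifted off the carousel or tipped (12 mm, 0.3 rad) (height (world z) of any of orange_box, white_box_1, white_box_2, green_box above 0.044 m or angle between any of orange_box, white_box_1, white_box_2, green_box's own z axis and vertical above 0.3 rad).
It fails at once if the pegs or disc are gripped or pressed hard (more than 30 N) (contact force between the fingers and carousel above 30 N).
It fails at once if the carousel is spun fast (more than 3 rad/s) (angular speed of carousel above 3 rad/s).
It fails at once if something else on the counter is moved (more than 20 mm) (distance of any of tray_box_1, tray_box_2, sanitiser, label_roll, thermometer from where it was at the start of the episode above 0.02 m).
It also fails if it takes over 51 s, if anything falls off the work surface, if the arm or the gripper's body presses on something with over 40 N, if the wrist force passes 120 N, or if a joint passes its speed limit or range.

### The arm

A 7-joint arm with a two-finger parallel gripper is mounted at the origin on the work surface. World frame = base frame: x ahead of the robot, y to its left, z up, the work surface at z = 0. Lengths are in m, angles in degrees, forces in N, time in s.
With the tool pointing down it reaches from about 0.425 to 0.875 m from the base axis. Payload 4.7 kg.
Tool frame: the origin (TCP) lies at the very end of the fingers, on their centre line; the grasp point (between the pads) lies 19 mm behind it; z points along the fingers, y is the direction in which the jaws open and shut (so a half turn about z gives the same grasp; the last joint's range is limited). The gripper opens to 87 mm and grips with 3 to 60 N. Pads are 19 mm wide; open, the fingers measure 117 mm over their backs; the gripper's body (75 mm by 190 mm) begins 51 mm behind the grasp point.
Start: joints at [0.808, 18.392, -4.016, 83.108, 1.295, 78.541, -3.26], TCP at [0.65, -0, 0.223] pointing down, gripper open.
Joint ranges: [-163.93, 163.93], [-17.29, 119.83], [-79.2, 71.16], [3.27, 140.29], [-89.18, 269.18], [5.43, 117.66], [-154.24, 154.24]. Speed limits (degrees/s): [147.25, 147.25, 180, 180, 180, 180, 180].

### API

Orientations are given as [roll, pitch, yaw] about the fixed x, y, z axes, in that order (R = Rz(yaw) Ry(pitch) Rx(roll)).
In Python, from cell import * gives the robot as it stands.
- The arm moves only by the tool drive_tool, never from a script. Its argument "moves" is text: rows parted by semicolons, each of 5 numbers parted by spaces: the shift along the tool's x, y, z in m, then the turn about the tool's z in degrees, then the gripper's target within -1 to 1 (fully open at 1, half-way at 0, shut at -1). In form: x y z yaw fingers; .... A call has exactly 8 rows; each row is the pose to reach, as a shift and turn from the pose commanded when the call began, along the tool's axes at that moment; what a row does not reach only later rows make up. A row lasts 1/10 s, in which the tool goes at most 50 mm and 8.59 degrees, less where a joint would pass 70% of its speed; a pose out of reach is approached as far as the arm can. A call with a gripper value outside its range is refused whole. The fingers move at their own pace and stop on an object; "grip_force" is the grip in N (left out, the last holds). Time passes only in rows, so rows that repeat a pose let the fingers close, or fill a call up. It gives the time, the measured TCP pose, the force and the opening at its end, in the units of the state.
- get_obs(): the state, without advancing time (a new reading comes with each control period).
- read_camera(name): name is "scene" or "side" or "wrist"; returns (picture, depth): 384x512x3 uint8, red, green, blue; 384x512 float32, m along the optical axis (not along the pixel's ray), 0 where there is no reading.
- calibration(name): a dict with "intrinsics" (3x3 intrinsics, pixels), "k1" (the pictures are not rectified: a ray, as slopes to the right and down, at radius r is drawn at 1 + k1 r^2 times it, then the intrinsics apply), "cam_to_world" (4x4, takes a point from camera to world coordinates); the wrist camera has in their place "T_tool_cam" (4x4, takes a point from camera to tool coordinates, whose origin is the TCP and whose axes are the flange's). Camera axes: x right, y up, looking along -z (the intrinsics and any distortion apply to the point x, -y, -z); pixel columns grow to the right and rows downward; lengths in m; the calibration is good to about 2 mm. A picture is of the moment at which its call begins: read the wrist's pose just before it. calibration takes no time and is no camera call.
- sign_off(): hands the job in, once; it reports no verdict.
Trained networks look in the newest picture that a camera, given by its name, has taken for a name from the list of things; names that differ only in an ending like _2 or _b are one class to them, and where a whole thing is asked for, a point or a joint stands for the part that bears it (a point fixed in the world has none). Each returns a list of dicts, best first, with "conf" (0 to 1); they miss things now and then, are a little off and sometimes report something else, mostly with a low value. They report only what shows in the picture. A call takes as long as a camera call. They do not tell look-alikes from the thing itself.
- search_frame(camera, name): "uv" ([column, row] in pixels, amid what is visible of it).
- pinpoint(camera, name): "uv" ([column, row] in pixels: a listed point, or the origin of a listed thing).
The state is a dict: "time_s": time; "qpos": joint angles; "joint_velocities": joint speeds; "effort": joint torques, N m; "tool_pos": TCP position; "tool_rot": TCP orientation; "force": force on the tool from outside, world axes, zero at the start; "wrist_torque": the same for the moment, N m; "grip_width": finger opening in m.
Only numpy, scipy, OpenCV 4.12 (cv2) and the standard library are available. Lean on these libraries where they do the work, as an engineer would, in place of code of your own. Each camera call takes 0.05 s, during which the arm holds its last target. There are 200 camera calls.

## Working session

There is one attempt and no reset: what is moved stays moved. The work goes in short steps, Python scripts to look and compute and a tool call to move; the robot and the scene stay as the last step left them, time stands still between calls to the robot, and variables do not carry over. Pictures are saved under pics/ and viewed, about 8 in all and at most 12, crops included, and the job is handed in when it is done.

Besides the shell and the picture viewer there is one more tool, called after ">>>" as a command line: name --argument value ..., lists and objects as JSON in quotes. drive_tool: Moves the arm, as the interface text tells. Its arguments: {"type":"object","properties":{"moves":{"type":"string"},"grip_force":{"type":"number"}},"required":["moves"]}

```bash
mkdir -p pics
cat > h.py <<'E'
from cell import *
import numpy as np, cv2
def ray(cam,uv):
    c=calibration(cam);K=np.array(c["intrinsics"]);k1=c["k1"]
    d=np.array([(uv[0]-K[0,2])/K[0,0],(uv[1]-K[1,2])/K[1,1]]);s=d.copy()
    for _ in range(20): s=d/(1+k1*(s@s))
    T=np.array(c["cam_to_world"]);return T[:3,3],T[:3,:3]@np.array([s[0],-s[1],-1])
def at_z(cam,uv,z):
    o,d=ray(cam,uv);return o+d*(z-o[2])/d[2]
def proj(cam,p):
    c=calibration(cam);K=np.array(c["intrinsics"]);T=np.array(c["cam_to_world"])
    q=T[:3,:3].T@(np.array(p)-T[:3,3]);s=np.array([q[0],-q[1]])/-q[2];s=s*(1+c["k1"]*(s@s))
    return [K[0,0]*s[0]+K[0,2],K[1,1]*s[1]+K[1,2]]
E
python3 - <<'E'
from h import *
np.set_printoptions(precision=3,suppress=True)
for cam in ("scene","side"):
    im,d=read_camera(cam); cv2.imwrite(f"pics/{cam}0.png",im[:,:,::-1])
    print(cam,np.array(calibration(cam)["cam_to_world"])[:3,3])
    for n,z in (("stand",0),("pointer",.006),("carousel",.018),("peg",.072),("orange_box",.032),("green_box",.032),("white_box_1",.032)):
        for r in pinpoint(cam,n)[:8]:
            print(n,round(r["conf"],2),np.round(r["uv"],1),at_z(cam,r["uv"],z)[:2])
o=get_obs();print(o["time_s"],o["tool_pos"],o["tool_rot"],o["force"])
E
```

```text
scene [ 1.028 -0.883  1.015]
pointer 0.59 [228.5 200. ] [ 0.4   -0.002]
carousel 0.87 [272.5 221.3] [ 0.566 -0.025]
peg 0.64 [308.4 185.6] [0.612 0.11 ]
orange_box 0.81 [281. 237.] [ 0.622 -0.078]
orange_box 0.72 [263.8 151. ] [0.388 0.236]
green_box 0.62 [261.9 204.2] [0.511 0.009]
white_box_1 0.76 [296.9 213.2] [0.618 0.026]
white_box_1 0.74 [160.8 300.7] [ 0.468 -0.411]
white_box_1 0.68 [244.9 224.4] [ 0.511 -0.086]
side [0.152 0.934 0.624]
pointer 0.51 [285.  220.7] [ 0.41  -0.005]
carousel 0.92 [229.9 207.8] [ 0.578 -0.005]
peg 0.76 [198.3 206.6] [0.625 0.098]
orange_box 0.7 [218.9 194.3] [ 0.632 -0.049]
orange_box 0.69 [269.6 290.2] [0.354 0.311]
green_box 0.96 [245.9 212.4] [0.515 0.026]
green_box 0.66 [264.4 160.5] [ 0.579 -0.329]
white_box_1 0.82 [257.8 195. ] [ 0.517 -0.08 ]
white_box_1 0.77 [211.1 207.5] [0.621 0.031]
white_box_1 0.56 [344.4 182.4] [ 0.279 -0.242]
0.8 [ 0.65  -0.     0.223] [179.993   0.003  89.999] [-0.006 -0.292  0.492]
```

Run:
```python
import cv2
a=cv2.imread("pics/scene0.png");cv2.imwrite("pics/a.png",cv2.resize(a[110:320,130:380],(800,600)[:1]+(600,) if 0 else (714,600),interpolation=cv2.INTER_CUBIC))
b=cv2.imread("pics/side0.png");cv2.imwrite("pics/b.png",cv2.resize(b[130:320,150:380],None,fx=3.1,fy=3.1,interpolation=cv2.INTER_CUBIC))
```

```text
(no output)
```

View pics/a.png

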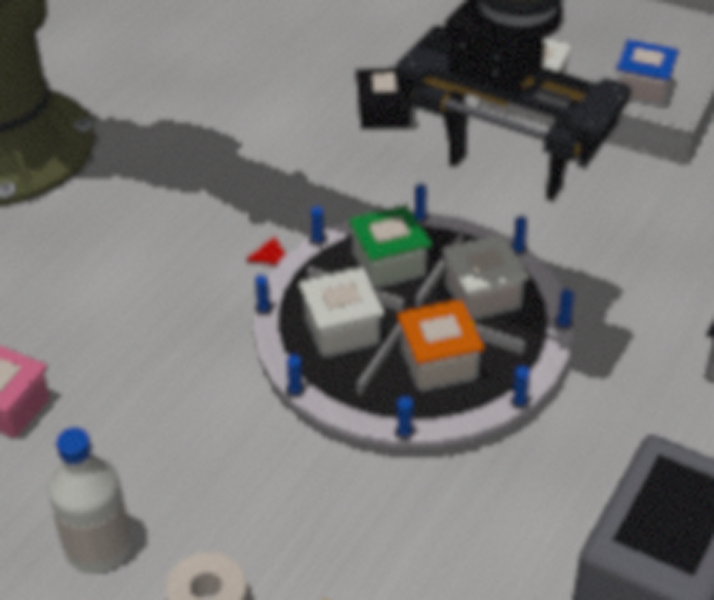

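View pics/b.png

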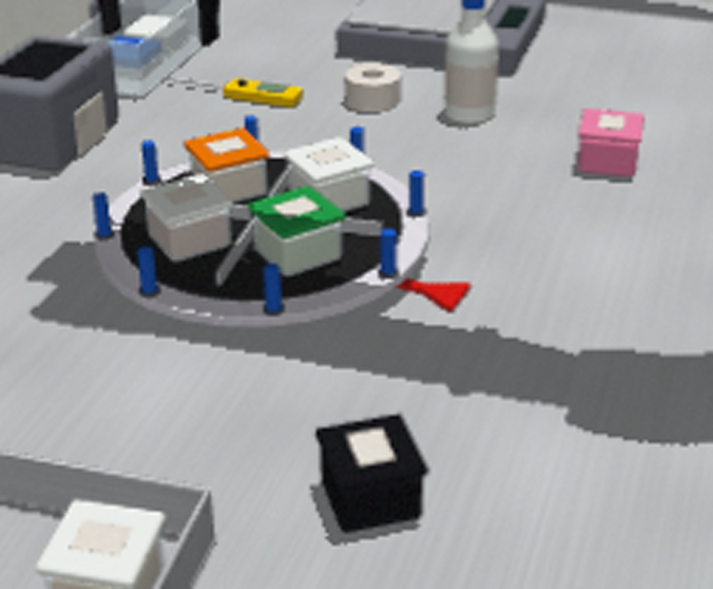

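The scene picture shows the orange-lidded box at about px (281,237), on the carousel's far right. The only look-alike is the black box at (264,151), with the pink box near (133,248) irrelevant, so I choose the orange one. The red pointer is at about (224,198). Next I fit the geometry from colour blobs.

```bash
cat >> h.py <<'E'
from scipy.optimize import least_squares
def blobs(im,lo,hi,amin):
    m=cv2.inRange(cv2.cvtColor(im,cv2.COLOR_RGB2HSV),np.array(lo),np.array(hi))
    n,l,s,c=cv2.connectedComponentsWithStats(m)
    return [c[i] for i in range(1,n) if s[i,4]>=amin],m
def measure(cams=("scene","side"),C0=(.572,-.018),fit=True,pics=None):
    P=[];R=[];O=[]
    for cam in cams:
        im=read_camera(cam)[0]
        if pics: cv2.imwrite(f"pics/{pics}_{cam}.png",im[:,:,::-1])
        b,_=blobs(im,(108,120,40),(128,255,255),10)
        for u in b:   # blob centre ~ mid-height of peg
            p=at_z(cam,u,.0505)[:2]
            if abs(np.hypot(*(p-C0))-.15)<.03: P.append(p)
        r,_=blobs(im,(0,150,90),(5,255,255),15); r+=blobs(im,(174,150,90),(180,255,255),15)[0]
        for u in r:
            p=at_z(cam,u,.005)[:2]
            if .15<np.hypot(*(p-C0))<.24: R.append(p)
        o,m=blobs(im,(7,170,120),(20,255,255),40)
        mm=cv2.morphologyEx(m,cv2.MORPH_CLOSE,np.ones((9,9)))
        n,l,s,c=cv2.connectedComponentsWithStats(mm)
        for i in range(1,n):
            p=at_z(cam,c[i],.080)[:2]
            if s[i,4]>40 and np.hypot(*(p-C0))<.11: O.append(p)
    P=np.array(P)
    def f(x):
        a=P-x[:2];t=np.arctan2(a[:,1],a[:,0])
        k=np.round((t-x[2])/(np.pi/4));g=x[2]+k*np.pi/4
        return (a-.15*np.c_[np.cos(g),np.sin(g)]).ravel()
    best=min((least_squares(f,[*C0,t],loss="soft_l1",f_scale=.003) for t in np.arange(0,.785,.1)),key=lambda s:s.cost)
    C=best.x[:2]
    if not fit: C=np.array(C0)
    ang=lambda p:np.degrees(np.arctan2(*(p-C)[::-1]))
    print("C",C.round(4),"phase",np.degrees(best.x[2]).round(2)%45,"npegs",len(P),"rms mm",(1e3*np.sqrt(np.mean(f(best.x)**2))).round(1))
    for p in R: print("red",p.round(3),"ang",ang(p).round(1),"r",np.hypot(*(p-C)).round(3))
    for p in O: print("orange",p.round(3),"ang",ang(p).round(1),"r",np.hypot(*(p-C)).round(3))
    for q in ((np.degrees(best.x[2])%45)+45*np.arange(8)):
        print("peg",q.round(1),(C+.15*np.array([np.cos(np.radians(q)),np.sin(np.radians(q))])).round(3),end="; ")
    print()
E
python3 - <<'E'
from h import *
measure()
print(get_obs()["time_s"])
E
```

```text
C [ 0.5732 -0.0272] phase 26.02 npegs 15 rms mm 4.4
red [ 0.382 -0.002] ang 172.5 r 0.193
red [0.39  0.004] ang 170.4 r 0.186
orange [ 0.628 -0.077] ang -42.2 r 0.075
orange [ 0.625 -0.068] ang -38.2 r 0.066
peg 26.0 [0.708 0.039]; peg 71.0 [0.622 0.115]; peg 116.0 [0.507 0.108]; peg 161.0 [0.431 0.022]; peg 206.0 [ 0.438 -0.093]; peg 251.0 [ 0.524 -0.169]; peg 296.0 [ 0.639 -0.162]; peg 341.0 [ 0.715 -0.076]; 
0.9
```

Run:
```python
from h import *
for c in ("scene","side"): measure((c,))
print("sanit",at_z("scene",[163,306],0),"bin near corner",at_z("scene",[332,315],0), at_z("scene",[357,263],.1))
o=get_obs();im,d=read_camera("wrist");cv2.imwrite("pics/w.png",im[:,:,::-1])
print(calibration("wrist"))
```

```text
C [ 0.5724 -0.0277] phase 25.58 npegs 8 rms mm 2.2
red [ 0.382 -0.002] ang 172.4 r 0.193
orange [ 0.628 -0.077] ang -41.5 r 0.075
peg 25.6 [0.708 0.037]; peg 70.6 [0.622 0.114]; peg 115.6 [0.508 0.108]; peg 160.6 [0.431 0.022]; peg 205.6 [ 0.437 -0.092]; peg 250.6 [ 0.523 -0.169]; peg 295.6 [ 0.637 -0.163]; peg 340.6 [ 0.714 -0.078]; 
C [ 0.5745 -0.0274] phase 26.53 npegs 7 rms mm 5.8
red [0.39  0.004] ang 170.5 r 0.187
orange [ 0.625 -0.068] ang -38.9 r 0.065
peg 26.5 [0.709 0.04 ]; peg 71.5 [0.622 0.115]; peg 116.5 [0.507 0.107]; peg 161.5 [0.432 0.02 ]; peg 206.5 [ 0.44  -0.094]; peg 251.5 [ 0.527 -0.17 ]; peg 296.5 [ 0.642 -0.162]; peg 341.5 [ 0.717 -0.075]; 
sanit [ 0.46417512 -0.40570864  0.        ] bin near corner [ 0.84074446 -0.21853208  0.        ] [ 0.85181393 -0.11798049  0.1       ]
{'intrinsics': array([[291.49161449,   0.        , 255.89726057],
       [  0.        , 291.49161449, 193.63837828],
       [  0.        ,   0.        ,   1.        ]]), 'k1': -0.05807012620173085, 'T_tool_cam': array([[-7.69575934e-04,  9.60175491e-01,  2.79396555e-01,
         7.77735117e-02],
       [ 9.99999659e-01,  8.22270923e-04, -7.13992892e-05,
         4.36697310e-04],
       [-2.98295511e-04,  2.79396405e-01, -9.60175796e-01,
        -1.62483019e-01],
       [ 0.00000000e+00,  0.00000000e+00,  0.00000000e+00,
         1.00000000e+00]])}
```

View pics/w.png

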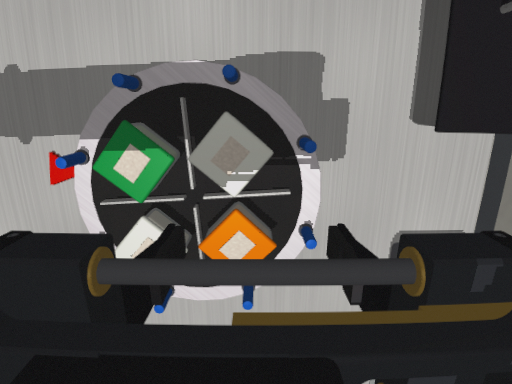

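The wrist picture confirms the layout: orange box at (238,243), red pointer at (60,168), and a dark object at the right edge whose height I check next.

Run:
```python
from h import *
from scipy.spatial.transform import Rotation as Ro
o=get_obs();im,d=read_camera("wrist");c=calibration("wrist")
T=np.eye(4);T[:3,:3]=Ro.from_euler("xyz",o["tool_rot"],degrees=True).as_matrix();T[:3,3]=o["tool_pos"];T=T@c["T_tool_cam"];K=c["intrinsics"]
v,u=np.mgrid[0:384,0:512];x=(u-K[0,2])/K[0,0];y=(v-K[1,2])/K[1,1];r=np.hypot(x,y);s=r.copy()
for _ in range(20): s=r/(1+c["k1"]*s**2)
f=s/np.maximum(r,1e-9);P=np.stack([x*f*d,-y*f*d,-d],-1)@T[:3,:3].T+T[:3,3]
for uv in ((450,60),(440,120),(490,60),(425,100),(500,115),(240,243),(60,168)): print(uv,P[uv[1],uv[0]].round(3))
# arrow & lid by wrist
m=cv2.inRange(cv2.cvtColor(im,cv2.COLOR_RGB2HSV),(0,150,60),(5,255,255))>0
q=P[m&(P[...,2]<.02)];print("red",np.median(q,0).round(3),len(q),q.min(0).round(3),q.max(0).round(3))
m=cv2.inRange(cv2.cvtColor(im,cv2.COLOR_RGB2HSV),(7,170,120),(20,255,255))>0
q=P[m&(abs(P[...,2]-.082)<.01)];print("or",q.mean(0).round(3),((q.min(0)+q.max(0))/2).round(3))
m=cv2.inRange(cv2.cvtColor(im,cv2.COLOR_RGB2HSV),(108,120,40),(128,255,255))>0
n,l,st,cc=cv2.connectedComponentsWithStats((m&(P[...,2]>.066)&(P[...,2]<.08)).astype(np.uint8))
for i in range(1,n):
    if st[i,4]>8: print("pegtop",P[l==i].mean(0).round(3),st[i,4])
```

```text
(450, 60) [0.851 0.129 0.07 ]
(440, 120) [0.848 0.069 0.071]
(490, 60) [0.893 0.131 0.072]
(425, 100) [0.851 0.09  0.032]
(500, 115) [0.916 0.076 0.072]
(240, 243) [ 0.632 -0.069  0.083]
(60, 168) [0.432 0.017 0.073]
red [ 0.379 -0.002  0.006] 403 [ 0.367 -0.019  0.   ] [0.404 0.026 0.009]
or [ 0.629 -0.062  0.082] [ 0.629 -0.059  0.081]
pegtop [0.624 0.115 0.072] 147
pegtop [0.51  0.108 0.072] 153
pegtop [0.708 0.04  0.072] 129
pegtop [0.434 0.023 0.071] 130
pegtop [ 0.715 -0.074  0.071] 110
pegtop [ 0.639 -0.159  0.071] 94
pegtop [ 0.526 -0.167  0.072] 76
```

Carousel centre is about (0.574, −0.026), and the pointer is at about 172°. Orange is at about −40°, so it needs about 147° clockwise. I'll push the peg at 116° from behind along the arc over the left and far side.

>>> drive_tool --moves "0.015 -0.035 0 0 -1; 0.03 -0.075 0 0 -1; 0.045 -0.115 0 0 -1; 0.06 -0.155 0 0 -1; 0.072 -0.189 0 0 -1; 0.072 -0.189 0.03 0 -1; 0.072 -0.189 0.06 0 -1; 0.072 -0.189 0.07 0 -1" --grip_force 10

```text
time_s: 1.9
tool_pos: [0.459, 0.0717, 0.1503]
tool_rot: [-179.8, 0.1, 90.0]
force: [-1.1, -0.0, -1.0]
grip_width: 0.0311
```

>>> drive_tool --moves "0 0 0.025 0 -1; 0 0 0.05 0 -1; 0 0 0.07 0 -1; 0 0 0.085 0 -1; 0 0 0.095 0 -1; 0 0 0.103 0 -1; 0 0 0.105 0 -1; 0 0 0.105 0 -1"

```text
time_s: 2.7
tool_pos: [0.4613, 0.072, 0.0478]
tool_rot: [180.0, -0.0, 90.0]
force: [0.3, 0.5, 0.8]
grip_width: 0.0004
```

```bash
cat > arc.py <<'E'
import numpy as np,sys
C=np.array([.574,-.026]);a=float(sys.argv[1]);st=float(sys.argv[2]);n=int(sys.argv[3])
P=lambda t:C+.15*np.array([np.cos(np.radians(t)),np.sin(np.radians(t))])
p0=np.array([.461,.072]) if len(sys.argv)<5 else P(a)
for i in range(n):
    rows=[]
    for k in range(8):
        a-=st;d=P(a)-p0;d=np.round(d,3);rows.append(f"{d[1]:.3f} {d[0]:.3f} 0 0 -1")
    p0=p0+d;print(a,p0,"; ".join(rows))
E
python3 arc.py 139 3 6
```

```text
115.0 [0.511 0.11 ] 0.006 0.005 0 0 -1; 0.012 0.011 0 0 -1; 0.017 0.017 0 0 -1; 0.022 0.023 0 0 -1; 0.026 0.029 0 0 -1; 0.031 0.036 0 0 -1; 0.034 0.043 0 0 -1; 0.038 0.050 0 0 -1
91.0 [0.571 0.124] 0.003 0.007 0 0 -1; 0.006 0.014 0 0 -1; 0.008 0.022 0 0 -1; 0.010 0.029 0 0 -1; 0.012 0.037 0 0 -1; 0.013 0.045 0 0 -1; 0.014 0.053 0 0 -1; 0.014 0.060 0 0 -1
67.0 [0.633 0.112] -0.000 0.008 0 0 -1; -0.001 0.016 0 0 -1; -0.001 0.024 0 0 -1; -0.003 0.032 0 0 -1; -0.004 0.039 0 0 -1; -0.007 0.047 0 0 -1; -0.009 0.054 0 0 -1; -0.012 0.062 0 0 -1
43.0 [0.684 0.076] -0.003 0.007 0 0 -1; -0.007 0.014 0 0 -1; -0.011 0.020 0 0 -1; -0.015 0.027 0 0 -1; -0.020 0.033 0 0 -1; -0.025 0.039 0 0 -1; -0.030 0.045 0 0 -1; -0.036 0.051 0 0 -1
19.0 [0.716 0.023] -0.006 0.005 0 0 -1; -0.012 0.010 0 0 -1; -0.018 0.014 0 0 -1; -0.025 0.019 0 0 -1; -0.032 0.022 0 0 -1; -0.039 0.026 0 0 -1; -0.046 0.029 0 0 -1; -0.053 0.032 0 0 -1
-5.0 [ 0.723 -0.039] -0.008 0.002 0 0 -1; -0.015 0.004 0 0 -1; -0.023 0.006 0 0 -1; -0.031 0.007 0 0 -1; -0.039 0.008 0 0 -1; -0.046 0.008 0 0 -1; -0.054 0.008 0 0 -1; -0.062 0.007 0 0 -1
```

>>> drive_tool --moves "0.006 0.005 0 0 -1; 0.012 0.011 0 0 -1; 0.017 0.017 0 0 -1; 0.022 0.023 0 0 -1; 0.026 0.029 0 0 -1; 0.031 0.036 0 0 -1; 0.034 0.043 0 0 -1; 0.038 0.050 0 0 -1"

```text
time_s: 3.5
tool_pos: [0.5114, 0.11, 0.0474]
tool_rot: [-180.0, 0.0, 90.0]
force: [-0.5, -1.3, 0.1]
grip_width: 0.0006
```

>>> drive_tool --moves "0.003 0.007 0 0 -1; 0.006 0.014 0 0 -1; 0.008 0.022 0 0 -1; 0.010 0.029 0 0 -1; 0.012 0.037 0 0 -1; 0.013 0.045 0 0 -1; 0.014 0.053 0 0 -1; 0.014 0.060 0 0 -1"

```text
time_s: 4.3
tool_pos: [0.5718, 0.124, 0.0475]
tool_rot: [180.0, 0.0, 90.0]
force: [-1.2, -0.2, -0.7]
grip_width: 0.0003
```

```bash
python3 -c "
from h import *
measure(('scene',),pics='m1')"
```

```text
C [ 0.572  -0.0264] phase 39.35 npegs 8 rms mm 1.5
red [ 0.382 -0.002] ang 172.7 r 0.192
orange [ 0.595 -0.099] ang -72.0 r 0.076
peg 39.3 [0.688 0.069]; peg 84.3 [0.587 0.123]; peg 129.3 [0.477 0.09 ]; peg 174.3 [ 0.423 -0.012]; peg 219.3 [ 0.456 -0.121]; peg 264.3 [ 0.557 -0.176]; peg 309.3 [ 0.667 -0.142]; peg 354.3 [ 0.721 -0.041];
```

Turning as planned: orange moved by 31° and trails the finger cleanly.

>>> drive_tool --moves "0 0.008 0 0 -1; -0.001 0.016 0 0 -1; -0.001 0.024 0 0 -1; -0.003 0.032 0 0 -1; -0.004 0.039 0 0 -1; -0.007 0.047 0 0 -1; -0.009 0.054 0 0 -1; -0.012 0.062 0 0 -1"

```text
time_s: 5.15
tool_pos: [0.6333, 0.1115, 0.0475]
tool_rot: [-180.0, 0.0, 90.0]
force: [-2.0, -2.0, 0.3]
grip_width: 0.0002
```

>>> drive_tool --moves "-0.003 0.007 0 0 -1; -0.007 0.014 0 0 -1; -0.011 0.020 0 0 -1; -0.015 0.027 0 0 -1; -0.020 0.033 0 0 -1; -0.025 0.039 0 0 -1; -0.030 0.045 0 0 -1; -0.036 0.051 0 0 -1"

```text
time_s: 5.95
tool_pos: [0.6846, 0.076, 0.0477]
tool_rot: [180.0, -0.0, 90.0]
force: [-1.5, 0.0, 0.1]
grip_width: 0.0007
```

>>> drive_tool --moves "-0.006 0.005 0 0 -1; -0.012 0.010 0 0 -1; -0.018 0.014 0 0 -1; -0.025 0.019 0 0 -1; -0.032 0.022 0 0 -1; -0.039 0.026 0 0 -1; -0.046 0.029 0 0 -1; -0.053 0.032 0 0 -1"

```text
time_s: 6.75
tool_pos: [0.7162, 0.0222, 0.0476]
tool_rot: [-180.0, 0.0, 90.0]
force: [-0.0, 0.6, -0.3]
grip_width: 0.0006
```

>>> drive_tool --moves "-0.008 0.002 0 0 -1; -0.015 0.004 0 0 -1; -0.023 0.006 0 0 -1; -0.031 0.007 0 0 -1; -0.039 0.008 0 0 -1; -0.046 0.008 0 0 -1; -0.054 0.008 0 0 -1; -0.062 0.007 0 0 -1"

```text
time_s: 7.55
tool_pos: [0.7225, -0.0394, 0.0474]
tool_rot: [-179.9, -0.0, 90.0]
force: [-1.5, 0.8, 0.2]
grip_width: 0.0004
```

```bash
python3 -c "
from h import *
measure(('scene',),pics='m2');measure(('side',),pics='m2')"; python3 arc.py -5 2 1 x
```

```text
C [ 0.5715 -0.0253] phase 34.65 npegs 7 rms mm 3.6
red [ 0.382 -0.002] ang 172.9 r 0.191
orange [ 0.504 -0.045] ang -163.5 r 0.071
peg 34.7 [0.695 0.06 ]; peg 79.7 [0.598 0.122]; peg 124.7 [0.486 0.098]; peg 169.7 [0.424 0.002]; peg 214.7 [ 0.448 -0.111]; peg 259.7 [ 0.545 -0.173]; peg 304.7 [ 0.657 -0.149]; peg 349.7 [ 0.719 -0.052]; 
C [ 0.5734 -0.0263] phase 32.67 npegs 8 rms mm 2.7
red [0.39  0.004] ang 170.6 r 0.186
orange [ 0.5   -0.034] ang -173.8 r 0.074
peg 32.7 [0.7   0.055]; peg 77.7 [0.605 0.12 ]; peg 122.7 [0.492 0.1  ]; peg 167.7 [0.427 0.006]; peg 212.7 [ 0.447 -0.107]; peg 257.7 [ 0.541 -0.173]; peg 302.7 [ 0.654 -0.153]; peg 347.7 [ 0.72  -0.058]; 
-21.0 [ 0.7144292  -0.08007336] -0.005 -0.001 0 0 -1; -0.010 -0.001 0 0 -1; -0.016 -0.002 0 0 -1; -0.021 -0.003 0 0 -1; -0.026 -0.005 0 0 -1; -0.031 -0.006 0 0 -1; -0.036 -0.008 0 0 -1; -0.041 -0.009 0 0 -1
```

```bash
python3 arc.py -5 2.375 1 x
```

```text
-24.0 [ 0.7114292  -0.08707336] -0.006 -0.001 0 0 -1; -0.012 -0.002 0 0 -1; -0.018 -0.003 0 0 -1; -0.024 -0.004 0 0 -1; -0.030 -0.006 0 0 -1; -0.036 -0.008 0 0 -1; -0.042 -0.010 0 0 -1; -0.048 -0.012 0 0 -1
```

>>> drive_tool --moves "-0.007 -0.001 0 0 -1; -0.014 -0.002 0 0 -1; -0.021 -0.003 0 0 -1; -0.028 -0.005 0 0 -1; -0.035 -0.008 0 0 -1; -0.041 -0.010 0 0 -1; -0.045 -0.011 0 0 -1; -0.048 -0.012 0 0 -1"

```text
time_s: 8.45
tool_pos: [0.7107, -0.0875, 0.0475]
tool_rot: [-180.0, -0.0, 90.0]
force: [-0.5, 1.6, -0.1]
grip_width: -0.0
```

>>> drive_tool --moves "0.004 0.001 0 0 -1; 0.010 0.002 0 0 -1; 0.015 0.004 0 0 -1; 0.015 0.004 -0.01 0 -1; 0.015 0.004 -0.03 0 -1; 0.015 0.004 -0.06 0 -1; 0.015 0.004 -0.1 0 -1; 0.015 0.004 -0.14 0 -1"

```text
time_s: 9.25
tool_pos: [0.7149, -0.072, 0.1896]
tool_rot: [180.0, 0.0, 90.0]
force: [0.5, -0.7, -0.1]
grip_width: 0.0005
```

Run:
```python
from h import *
for c in ("scene","side"): measure((c,),pics='m3')
for c in ("scene","side"):
    for n,z in (("orange_box",.032),("pointer",.003)):
        for r in pinpoint(c,n)[:2]: print(c,n,round(r["conf"],2),at_z(c,r["uv"],z).round(3))
a=[cv2.resize(cv2.imread(f"pics/m3_{c}.png")[y:y+170,x:x+195],None,fx=2,fy=2,interpolation=cv2.INTER_CUBIC) for c,x,y in (("scene",180,120),("side",150,140))]
cv2.imwrite("pics/m3.png",np.hstack(a)); print(get_obs()["tool_pos"])
```

```text
C [ 0.5717 -0.0261] phase 13.7 npegs 6 rms mm 2.0
red [0.377 0.003] ang 171.4 r 0.197
orange [ 0.501 -0.035] ang -172.7 r 0.071
peg 13.7 [0.717 0.009]; peg 58.7 [0.65  0.102]; peg 103.7 [0.536 0.12 ]; peg 148.7 [0.444 0.052]; peg 193.7 [ 0.426 -0.062]; peg 238.7 [ 0.494 -0.154]; peg 283.7 [ 0.607 -0.172]; peg 328.7 [ 0.7   -0.104]; 
C [ 0.5735 -0.0271] phase 13.5 npegs 6 rms mm 1.1
red [0.39  0.004] ang 170.3 r 0.186
orange [ 0.5   -0.011] ang 168.0 r 0.075
peg 13.5 [0.719 0.008]; peg 58.5 [0.652 0.101]; peg 103.5 [0.538 0.119]; peg 148.5 [0.446 0.051]; peg 193.5 [ 0.428 -0.062]; peg 238.5 [ 0.495 -0.155]; peg 283.5 [ 0.608 -0.173]; peg 328.5 [ 0.701 -0.106]; 
scene orange_box 0.62 [0.385 0.248 0.032]
scene pointer 0.68 [0.619 0.469 0.003]
scene pointer 0.59 [ 0.406 -0.003  0.003]
side orange_box 0.67 [0.357 0.315 0.032]
side orange_box 0.6 [ 0.5   -0.014  0.032]
side pointer 0.71 [ 0.412 -0.022  0.003]
[ 0.71444828 -0.07192849  0.18674346]
```

View pics/m3.png

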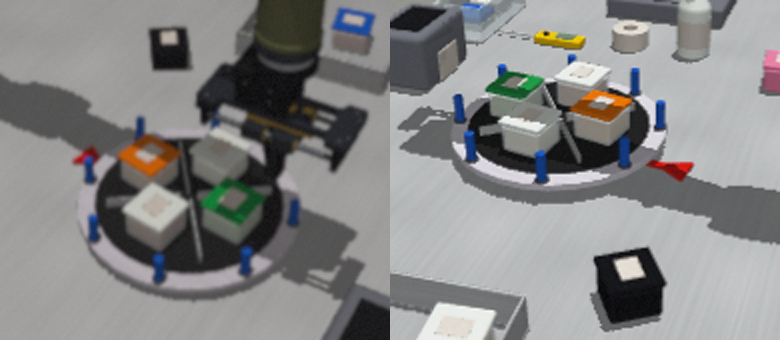

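The orange box now faces the red arrow. The scene view's lid reading is biased because half the lid is in shadow, so I take one clean wrist view from above.

>>> drive_tool --moves "0 0 -0.03 0 -1; 0 -0.04 -0.06 0 -1; 0 -0.08 -0.09 0 -1; 0 -0.12 -0.09 0 -1; 0 -0.16 -0.09 0 -1; -0.02 -0.18 -0.09 0 -1; -0.03 -0.18 -0.09 0 -1; -0.03 -0.18 -0.09 0 -1"

```text
time_s: 10.35
tool_pos: [0.5345, -0.1041, 0.2767]
tool_rot: [-179.9, 0.0, 89.8]
force: [0.6, -0.5, 0.2]
grip_width: 0.0004
```

Run:
```python
from h import *
from scipy.spatial.transform import Rotation as Ro
o=get_obs();im,d=read_camera("wrist");c=calibration("wrist");cv2.imwrite("pics/w2.png",im[:,:,::-1])
T=np.eye(4);T[:3,:3]=Ro.from_euler("xyz",o["tool_rot"],degrees=True).as_matrix();T[:3,3]=o["tool_pos"];T=T@c["T_tool_cam"];K=c["intrinsics"]
v,u=np.mgrid[0:384,0:512];x=(u-K[0,2])/K[0,0];y=(v-K[1,2])/K[1,1];r=np.hypot(x,y);s=r.copy()
for _ in range(20): s=r/(1+c["k1"]*s**2)
f=s/np.maximum(r,1e-9);P=np.stack([x*f*d,-y*f*d,-d],-1)@T[:3,:3].T+T[:3,3]
H=cv2.cvtColor(im,cv2.COLOR_RGB2HSV)
m=((H[...,0]<6)|(H[...,0]>174))&(H[...,1]>150)&(H[...,2]>50)&(P[...,2]<.012)
q=P[m];print("red",q.mean(0).round(4),len(q),q.min(0).round(3),q.max(0).round(3))
m=(H[...,0]>6)&(H[...,0]<21)&(H[...,1]>150)&(H[...,2]>50)&(abs(P[...,2]-.082)<.01)
q=P[m];R=cv2.minAreaRect(q[:,:2].astype(np.float32)*1000);print("orange lid",q.mean(0).round(4),R)
m=(H[...,0]>107)&(H[...,0]<129)&(H[...,1]>120)&(abs(P[...,2]-.072)<.004)
n,l,st,cc=cv2.connectedComponentsWithStats(m.astype(np.uint8))
for i in range(1,n):
    if st[i,4]>8: print("pegtop",P[l==i].mean(0).round(4),st[i,4])
print(o["time_s"])
```

```text
red [0.3851 0.0015 0.0062] 551 [ 0.367 -0.017  0.   ] [0.409 0.025 0.009]
orange lid [ 0.5027 -0.0147  0.0821] ((502.2470397949219, -15.476131439208984), (66.32767486572266, 65.64485931396484), 78.93131256103516)
pegtop [0.6522 0.0951 0.0696] 10
pegtop [0.447  0.0514 0.072 ] 119
pegtop [0.7184 0.008  0.0717] 107
pegtop [ 0.4288 -0.061   0.0721] 88
pegtop [ 0.7003 -0.1042  0.0716] 85
pegtop [ 0.4956 -0.1531  0.0715] 79
pegtop [ 0.6082 -0.1712  0.0718] 78
10.35
```

View pics/w2.png

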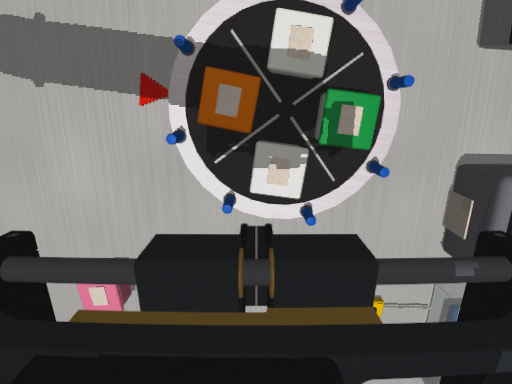

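```bash
python3 -c "
from cell import *
print(sign_off())"
```

```text
the job is handed in; nothing more can be done
None
```

I turned the carousel about 147° clockwise, as seen from above, until the orange-lidded box stood in line with the red pointer. I did it in one slow sweep with closed fingertips behind a single rim peg, then backed off and raised the arm clear. The job was handed in shortly after 10 s on the robot's clock, of the 51 s allowed.

- **Alignment:** the last wrist picture puts the box's middle at 171.2° and the pointer at 171.6° about the axis. That leaves the box under 1 mm from the pointer's line, at 72 mm from the axis.
- **Boxes:** all four looked upright and in their places in that picture.
- **Forces:** the force readings at the end of each move stayed at about 3 N or less, and the arm touched nothing at the end.
- **Bystanders:** I kept clear of them and saw none disturbed in the later pictures, but I did not measure their positions again at the end.
- **Readings that disagreed:** the scene camera put the box at −173°, because half the lid was in shadow. The side camera read 168°. The wrist view and the peg fit agreed at about 171°, so I went by those.
- **Network misses:** the networks took the black look-alike for the orange box and gave one wrong position for the pointer. I ignored both.

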